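Feel the meeting gap of a pair of cabinet doors with a taper gauge

TASK

Take the taper gauge (the one with the flat, slab-shaped grip) out of the bench block and slide its blade straight down into the gap between the two clear doors, about midway along their meeting edges and lying flat between them, until both doors pinch it and it drags snugly under a light push, not jammed and not driven in to the grip. Finish holding the gauge upright and still at that depth, still gripped and pinched, so that the gap can be read; leave the file, the screw tub, the screwdriver and the pliers where they are.

Things in the scene. Friction and masses are not known exactly. Their poses are not given: they have to be found in the camera images.
- gauge_grip (a point): Taper gap gauge standing blade-down in the block, about 70 g: black slab grip 28 mm wide (x) x 16 thick (y) x 70 tall (z up), its lower end resting on the block's top, 75 mm above the bench. This point is the grip's centre, 35 mm above its lower end. Pinch it across the 16 mm (along y); the neighbour stands 70 mm off along x.
- gauge_tip (a point): Tip of the gauge's steel blade, 100 mm below gauge_grip, same axes. The blade sticks 65 mm straight down from the grip, is 14 mm wide (x), and is a wedge: 1.5 mm thick (y) at the tip, 9.6 mm at the grip, both faces alike: 1 mm thicker every 8 mm. A snug drag is one that takes a light push of about 4 to 8 N; much more is jammed.
- stand: Wooden bench block, fixed, 130 (x) x 60 (y) x 75 mm high, origin at the centre of its underside; two open-topped pockets 16 x 12 mm at x = -35 and +35 mm. One holds the gauge, the other the file; which is which varies.
- gap (a point): Centre of the fixed door panel at the height of the doors' upper faces, 85 mm above the bench; z up. Grey frame 300 (x) x 440 mm (y), lying on its back on bearers, open below down to the bench. The gap between the doors runs along x, 2 to 6 mm wide, between y = -0.5 and +1.5 mm. Clear pulls 30 mm high stand 36 mm either side of it from x = 47 to 111 and -47 to -111 mm; the middle is free.
- edge_left (a point): Nose of the left (+y) door's meeting edge at mid-length, where the gap is narrowest, 6 mm below the doors' upper faces; axes as gap. The edge is a round nose of 6 mm radius along x, so the mouth of the gap is a funnel, 12 mm wider at the top.
- edge_right (a point): The same point of the right (-y) door's meeting edge. The gap's middle is half-way between the two edge points, its width their distance.
- door_left (a joint): How far the left door is pushed aside, away from the gap (m): 0 at rest, at most 0.006. Rubber at its hinges pushes back with 6 N per mm. With the blade centred, each 8 mm of blade beyond first touch moves each door 0.5 mm, so each presses 3 N more and, with friction about 0.6, the push down grows by about 4 N.
- door_right (a joint): The same for the right door, pushed to -y.
- file_grip (a point): Flat file with a round, waisted black handle 27 mm across and 87 mm tall, standing in the block's other pocket; this point is the middle of its handle, 43 mm above the block. To be left alone.
- tub: Grey open tub of hinge screws, 100 x 80 x 35 mm, origin at the centre of its underside. To be left alone.
- screwdriver: Screwdriver lying on the bench, 190 mm long along x, 26 mm thick, origin at the middle of its underside. To be left alone.
- pliers: Pliers lying on the bench, about 150 mm long along x, 60 mm wide, 15 mm high, origin on the bench near the middle. To be left alone.
Things that resemble listed ones, but are neither listed nor needed, are in the scene too. Leave any red look-alike of the part that bears gauge_grip alone.

How it is judged:
By the outcome, as a careful person would: the job done as asked, in the order asked, and still so for the second after the job is handed in, while the arm keeps its last pose, push and grip.
It also fails if it takes over 54 s, if anything falls off the work surface, if the arm or the gripper's body presses on something with over 40 N, if the wrist force passes 120 N, or if a joint passes its speed limit or range.

ROBOT

A 6-joint arm with a two-finger parallel gripper is mounted at the origin on the work surface. World frame = base frame: x ahead of the robot, y to its left, z up, the work surface at z = 0. Lengths are in mm, angles in rad, forces in N, time in s.
With the tool pointing down it reaches from about 275 to 1000 mm from the base axis. Payload 8.4 kg.
Tool frame: the origin (TCP) lies midway between the tips of the shut fingers; the grasp point (between the pads) lies 19 mm behind it (r.grip_point_offset is the distance from the TCP to the grasp point, in mm); z points along the fingers, x is the direction in which the jaws open and shut, and the axes are right-handed (so a half turn about z gives the same grasp; the last joint's range is limited). The gripper opens to 85 mm and grips with 20 to 120 N. Pads are 22 mm wide; open, the fingers measure 114 mm over their backs; the gripper's body (76 mm by 85 mm) begins 54 mm behind the grasp point. The pads swing forward as they close: fully open they stand 13 mm farther back than shut.
Start: joints at [-1.281, 0.353, 1.633, -0, 1.155, -0.002], TCP at [179.796, -598.583, 231.281] pointing down, gripper open.
Joint ranges: [-2.63, 2.63], [-0.92, 2.1], [0.06, 2.66], [-1.3, 4.44], [0, 2.69], [-3.02, 3.02]. Speed limits (rad/s): [2.22, 2.22, 2.79, 3.14, 3.14, 3.14].

INTERFACE

Orientations are given as [roll, pitch, yaw] about the fixed x, y, z axes, in that order (R = Rz(yaw) Ry(pitch) Rx(roll)).
In Python, from rig import monitor, vision, sign_off, r gives the robot as it stands.
- The arm moves only by the shell command python3 -m inch 'ROWS' [FORCE]. ROWS is JSON, a list of rows, each an object with "dp": the shift along the tool's x, y, z in mm, a list of three; "angular": the turn, a rotation vector about the tool's x, y, z in rad, a list of three; "fingers": the closure in counts, from 0 (fully open) to 255 (shut). A call has 1 to 12 rows; each row is the pose to reach, as a shift and turn from the pose commanded when the call began, along the tool's axes at that moment; what a row does not reach only later rows make up. A row lasts 1/12 s, in which the tool goes at most 41.7 mm and 7.16 degrees, less where a joint would pass 70% of its speed; a pose out of reach is approached as far as the arm can. A call with a gripper value outside its range is refused whole. The fingers move at their own pace and stop on an object; FORCE is the grip in N (left out, the last holds). Time passes only in rows, so rows that repeat a pose let the fingers close. It gives the time, the measured TCP pose, the force and the opening at its end, in the units of the state.
- monitor.sense(): the state, without advancing time (a new reading comes with each control period).
- vision.grab_frame(name): name is "scene" or "top" or "wrist"; returns (picture, depth): 400x640x3 uint8, blue, green, red; 400x640 float32, mm along the optical axis (not along the pixel's ray), 0 where there is no reading.
- vision.camera_params(name): a dict with "fx", "fy", "cx", "cy" (pixels), "R" (3x3) and "t" (3): a world point X has camera coordinates R X + t. Camera axes: x right, y down, z forward; pixel columns grow to the right and rows downward; lengths in mm; the calibration is good to about 2 mm. A picture is of the moment at which its call begins: read the wrist's pose just before it. camera_params takes no time and is no camera call; for the wrist camera it gives the pose at the moment of the call.
- sign_off(): hands the job in, once; it reports no verdict.
The state is a dict: "clock": time; "qpos": joint angles; "qvel": joint speeds; "joint_efforts": joint torques, N m; "eef_pos": TCP position; "tcp_rot": TCP orientation; "contact_force": force on the tool from outside, world axes, zero at the start; "wrist_torque": the same for the moment, N m; "opening": opening from 0.0 (shut) to 1.0 (fully open).
Only numpy, scipy, OpenCV 4.12 (cv2) and the standard library are available. Lean on these libraries where they do the work, as an engineer would, in place of code of your own. Each camera call takes 0.05 s, during which the arm holds its last target.

## Working session

There is one attempt and no reset: what is moved stays moved. The work goes in short steps, Python scripts to look and compute and a shell command to move; the robot and the scene stay as the last step left them, time stands still between calls to the robot, and variables do not carry over. Pictures are saved under pics/ and viewed, and the job is handed in when it is done.

```bash
ls; mkdir -p pics; python3 - <<'E'
from rig import monitor, vision, r
import cv2,numpy as np
print(monitor.sense()); print(r.grip_point_offset)
for n in ("scene","top"):
    p,d=vision.grab_frame(n); cv2.imwrite(f"pics/{n}0.png",p); np.save(f"pics/{n}0.npy",d)
    c=vision.camera_params(n); print(n,c)
E
```

```text
pics
{'clock': 0.0, 'qpos': array([-1.28138970e+00,  3.53643514e-01,  1.63414417e+00, -7.67945986e-06,
        1.15518274e+00, -2.40399725e-03]), 'qvel': array([-0.00328728, -0.00024141, -0.00083313,  0.00109301,  0.00148603,
        0.00082597]), 'joint_efforts': array([-7.11255616e-04, -6.05257130e+01, -3.42072630e+01, -1.22819424e-04,
        9.23430955e-03, -2.06730931e-05]), 'eef_pos': array([ 179.66370473, -598.12308064,  230.5602755 ]), 'tcp_rot': array([ 3.14158894e+00,  1.37777852e-03, -1.27898260e+00]), 'contact_force': array([ 0.22542621, -0.45145653,  1.09195603]), 'wrist_torque': array([ 0.03992695,  0.00670062, -0.0109812 ]), 'opening': 0.9985980297553756}
18.700000000000003
scene {'fx': 369.4816747708991, 'fy': 369.4816747708991, 'cx': 320.1620915594199, 'cy': 198.79918101448087, 'R': array([[-0.43623754,  0.89978431,  0.00921973],
       [ 0.5968319 ,  0.29699633, -0.74537565],
       [-0.67341554, -0.31965821, -0.66658093]]), 't': array([  98.37607919, -346.95844734, 1386.57361773])}
top {'fx': 442.81831072350286, 'fy': 442.81831072350286, 'cx': 319.6943515027418, 'cy': 198.538949142173, 'R': array([[ 0.01109553, -0.99993055, -0.00397217],
       [-0.99885451, -0.0108985 , -0.04659274],
       [ 0.04654621,  0.0044846 , -0.99890607]]), 't': array([ 186.27150843,  567.54027412, 1048.80123318])}
```

View pics/scene0.png

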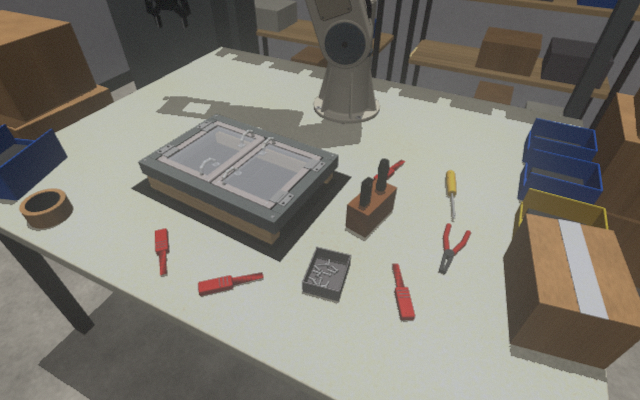

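View pics/top0.png

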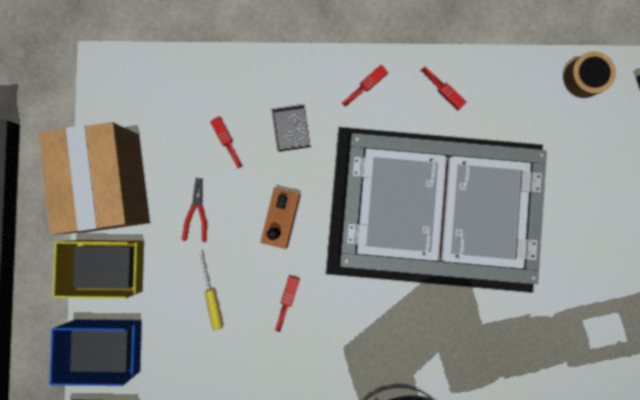

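The only black upright grips are in the block: top (281,200), rectangular, and top (273,232), round. In the scene view they are at about (366,192) and (383,175). The red look-alikes lie loose on the bench at top (226,142), (365,85), (443,88) and (288,303), and are excluded. I'll check the choice in a close crop.

```bash
python3 - <<'E'
import cv2,numpy as np
a=cv2.imread("pics/top0.png"); b=cv2.imread("pics/scene0.png")
A=cv2.resize(a[175:260,245:315],None,fx=5,fy=5,interpolation=cv2.INTER_CUBIC)
B=cv2.resize(b[150:240,335:410],None,fx=5,fy=5,interpolation=cv2.INTER_CUBIC)
h=max(A.shape[0],B.shape[0]); f=lambda i:cv2.copyMakeBorder(i,0,h-i.shape[0],0,0,cv2.BORDER_CONSTANT)
cv2.imwrite("pics/crop1.png",np.hstack([f(A),f(B)]))
C=cv2.resize(a[120:300,320:560],None,fx=3.3,fy=3.3,interpolation=cv2.INTER_CUBIC); cv2.imwrite("pics/crop2.png",C)
E
```

```text
(no output)
```

View pics/crop1.png

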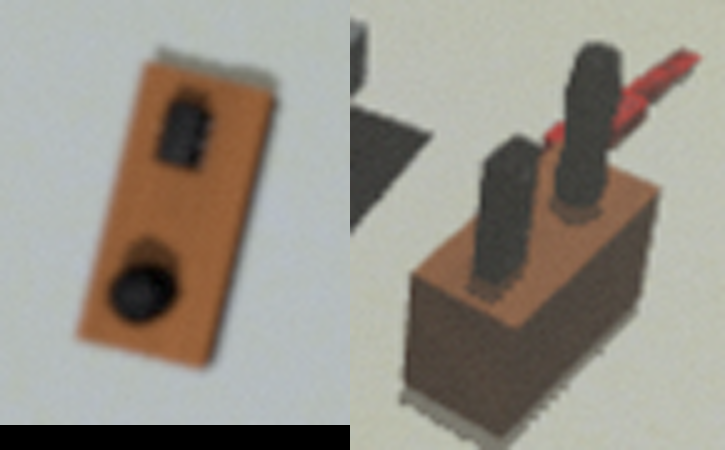

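View pics/crop2.png

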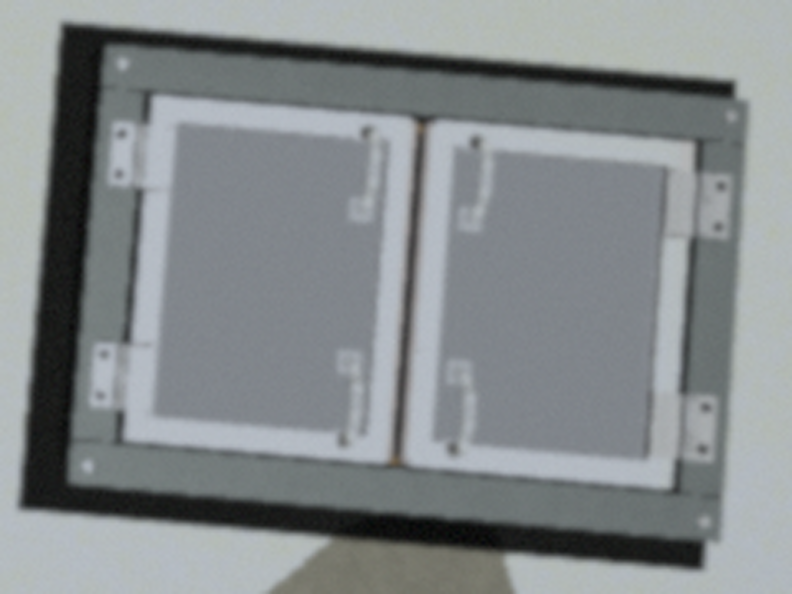

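The crop shows the flat slab grip at top pixel (281,201), at the block's far end from the robot, and the round waisted file handle at (273,232). The gauge is therefore the far one. The second crop shows the gap as a dark line from about top (447,157) to (440,259), with the pulls beside it at either end. Next I'll measure both.

```bash
cat > h.py <<'E'
import numpy as np,cv2
def ray(c,uv,z):
    """pixels -> world on plane z"""
    uv=np.atleast_2d(uv).astype(float)
    d=np.c_[(uv[:,0]-c["cx"])/c["fx"],(uv[:,1]-c["cy"])/c["fy"],np.ones(len(uv))]@c["R"]
    o=-c["R"].T@c["t"]
    return o+d*((z-o[2])/d[:,2])[:,None]
E
python3 - <<'E'
from rig import vision
from h import *
c=vision.camera_params("top"); a=cv2.imread("pics/top0.png"); D=np.load("pics/top0.npy")
hsv=cv2.cvtColor(a,cv2.COLOR_BGR2HSV)
def big(m,roi):
    z=np.zeros_like(m); x0,y0,x1,y1=roi; z[y0:y1,x0:x1]=m[y0:y1,x0:x1]
    k=cv2.findContours(z,cv2.RETR_EXTERNAL,cv2.CHAIN_APPROX_NONE)[0]; return max(k,key=cv2.contourArea)
m=cv2.inRange(hsv,(5,90,90),(20,255,255))
k=big(m,(250,175,310,260)); rr=cv2.boxPoints(cv2.minAreaRect(k)); W=ray(c,rr,75)
print("block",W.round(1).tolist(),W.mean(0).round(1)); 
e=[np.linalg.norm(W[i]-W[i-1]) for i in range(4)]; print(e)
g=cv2.inRange(hsv,(0,0,0),(180,255,75))
for nm,roi,z in(("slab",(272,188,292,212),145),("round",(262,220,285,246),162)):
    k=big(g,roi); q=cv2.minAreaRect(k); P=ray(c,cv2.boxPoints(q),z); print(nm,q,P.round(1).tolist(),P.mean(0).round(1))
    u,v=map(int,q[0]); dd=D[v,u]; X=c["R"].T@(np.array([(u-c["cx"])/c["fx"]*dd,(v-c["cy"])/c["fy"]*dd,dd])-c["t"]); print("depthpt",X.round(1))
# gap: darkest column per row
gr=cv2.cvtColor(a,cv2.COLOR_BGR2GRAY).astype(float)
pts=[]
for v in range(162,256,3):
    row=gr[v,434:454]; w=np.clip(row.max()-20-row-0,0,None); w=np.clip(150-row,0,None)
    if w.sum()>0: pts.append(((w*np.arange(434,454)).sum()/w.sum(),v))
pts=np.array(pts); P=ray(c,pts,79)
l=cv2.fitLine(P[:,:2].astype(np.float32),cv2.DIST_HUBER,0,.01,.01).ravel(); print("gapline",l, P[[0,-1]].round(1).tolist())
res=(P[:,:2]-l[2:])@[-l[1],l[0]]; print(res.round(1))
np.set_printoptions(linewidth=200); print(gr[208,430:458].astype(int))
# frame corner rect: grey-green
E
```

```text
block [[463.6, 324.9, 75.0], [588.2, 295.8, 75.0], [574.2, 237.6, 75.0], [449.9, 266.9, 75.0]] [519.  281.3  75. ]
[np.float64(59.56514848476704), np.float64(127.90056886101499), np.float64(59.9040029900239), np.float64(127.78391996969702)]
slab ((281.7059326171875, 200.67648315429688), (8.48874568939209, 14.067066192626953), 14.03624439239502) [[541.6, 283.8, 145.0], [570.4, 277.1, 145.0], [566.3, 259.7, 145.0], [537.5, 266.4, 145.0]] [554.  271.7 145. ]
depthpt [555.3 273.  147.4]
round ((273.5000305175781, 232.50001525878906), (11.31370735168457, 14.142135620117188), 45.0) [[485.3, 304.6, 162.0], [506.1, 284.3, 162.0], [489.8, 267.6, 162.0], [469.1, 287.8, 162.0]] [487.6 286.1 162. ]
depthpt [488.5 287.4 159.4]
gapline [ 9.9866408e-01 -5.1672917e-02  5.3876575e+02 -8.5525131e+01] [[648.1, -94.4, 79.0], [439.0, -78.2, 79.0]]
[-3.2 -2.  -1.9 -1.  -0.9  0.3  0.1  0.8  1.6  1.6  0.6  0.5  0.4  0.5
  0.1 -0.4 -0.3 -0.2 -0.1  0.4  0.4  0.5  0.4  0.3  0.1 -0.2 -0.2 -0.6
 -0.7 -1.1 -1.1  2.2]
[133 130 132 135 151 174 183 186 185 186 179 157 117  74  80 117 154 175 184 187 185 186 185 175 156 138 133 133]
```

```bash
cat >> h.py <<'E'
from scipy.spatial.transform import Rotation as Rn
def plan(s,xyz,yaw):
    """shift in tool axes and turn (rotvec) to reach xyz, tool down with yaw"""
    R=Rn.from_euler("xyz",s["tcp_rot"]); T=Rn.from_euler("xyz",[np.pi,0,yaw])
    return (R.inv().apply(np.array(xyz)-s["eef_pos"]).round(1), (R.inv()*T).as_rotvec().round(4))
E
python3 - <<'E'
from rig import vision,monitor
from h import *
s=monitor.sense(); c=vision.camera_params("wrist"); R=Rn.from_euler("xyz",s["tcp_rot"]).as_matrix()
o=-c["R"].T@c["t"]; print("cam in tool",R.T@(o-s["eef_pos"]),(R.T@c["R"].T).round(2),c["fx"])
print(plan(s,(545,-85,330),1.505))
print(plan(s,(545,-85,330),0.1))
E
```

```text
cam in tool [   1.26764529  -64.02440824 -142.43576748] [[ 1.   -0.   -0.  ]
 [ 0.    0.97  0.26]
 [ 0.   -0.26  0.97]] 282.0086558663913
(array([-386.5, -497.5,  -98.9]), array([-1.700e-03,  3.000e-04, -2.784e+00]))
(array([-386.5, -497.5,  -98.9]), array([-9.000e-04,  1.000e-03, -1.379e+00]))
```

```bash
R='{"dp":[-386.5,-497.5,0],"angular":[0,0,-2.784],"fingers":0}'; python3 -m inch '[{"dp":[-386.5,-497.5,0],"angular":[0,0,-2.784],"fingers":0},{"dp":[-386.5,-497.5,0],"angular":[0,0,-2.784],"fingers":0},{"dp":[-386.5,-497.5,0],"angular":[0,0,-2.784],"fingers":0},{"dp":[-386.5,-497.5,0],"angular":[0,0,-2.784],"fingers":0},{"dp":[-386.5,-497.5,0],"angular":[0,0,-2.784],"fingers":0},{"dp":[-386.5,-497.5,0],"angular":[0,0,-2.784],"fingers":0},{"dp":[-386.5,-497.5,0],"angular":[0,0,-2.784],"fingers":0},{"dp":[-386.5,-497.5,0],"angular":[0,0,-2.784],"fingers":0},{"dp":[-386.5,-497.5,0],"angular":[0,0,-2.784],"fingers":0},{"dp":[-386.5,-497.5,0],"angular":[0,0,-2.784],"fingers":0},{"dp":[-386.5,-497.5,0],"angular":[0,0,-2.784],"fingers":0},{"dp":[-386.5,-497.5,0],"angular":[0,0,-2.784],"fingers":0}]'
python3 - <<'E'
from rig import vision,monitor
from h import *
s=monitor.sense(); print(s["qpos"].round(2),plan(s,(545,-85,230),1.505))
E
```

```text
clock: 1.1
eef_pos: [470.4, -189.2, 231.3]
tcp_rot: [3.142, 0.0, 0.227]
contact_force: [0.5, -1.4, 0.3]
opening: 1.001
[-0.39  0.17  1.88 -0.    1.09 -0.61] (array([ 96.2, -84.8,   1.3]), array([-0.    ,  0.    , -1.2778]))
```

```bash
python3 -m inch '[{"dp":[96,-85,0],"angular":[0,0,-1.278],"fingers":0},{"dp":[96,-85,0],"angular":[0,0,-1.278],"fingers":0},{"dp":[96,-85,0],"angular":[0,0,-1.278],"fingers":0},{"dp":[96,-85,0],"angular":[0,0,-1.278],"fingers":0},{"dp":[96,-85,0],"angular":[0,0,-1.278],"fingers":0},{"dp":[96,-85,0],"angular":[0,0,-1.278],"fingers":0},{"dp":[96,-85,0],"angular":[0,0,-1.278],"fingers":0},{"dp":[96,-85,0],"angular":[0,0,-1.278],"fingers":0},{"dp":[96,-85,0],"angular":[0,0,-1.278],"fingers":0},{"dp":[96,-85,0],"angular":[0,0,-1.278],"fingers":0},{"dp":[96,-85,0],"angular":[0,0,-1.278],"fingers":0},{"dp":[96,-85,0],"angular":[0,0,-1.278],"fingers":0}]'
python3 - <<'E'
from rig import vision,monitor
from h import *
s=monitor.sense(); c=vision.camera_params("wrist"); p,d=vision.grab_frame("wrist")
print(s["eef_pos"],s["tcp_rot"],s["qpos"].round(2)); cv2.imwrite("pics/w1.png",p); np.savez("pics/w1.npz",d=d,**c)
E
```

```text
clock: 2.1
eef_pos: [544.5, -87.2, 230.9]
tcp_rot: [-3.141, -0.0, 1.5]
contact_force: [0.1, -0.7, 0.5]
opening: 0.999
[544.49204784 -87.19023181 230.94497619] [-3.14089737e+00 -4.09342709e-05  1.50037106e+00] [-0.16  0.24  1.79 -0.    1.11 -1.66]
```

View pics/w1.png

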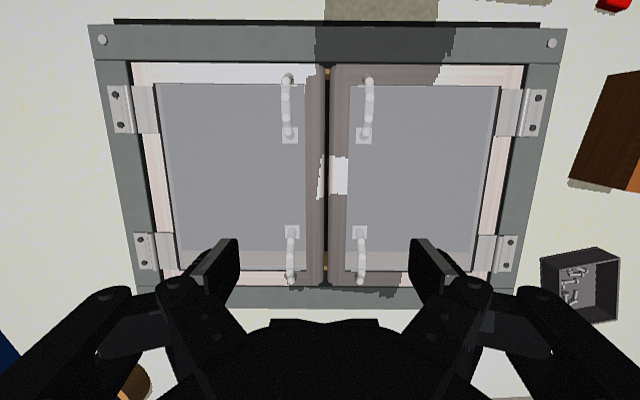

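The wrist view shows the gap as a dark vertical line at column ~327, rows 75–285. The frame corners are at about (100,42), (553,42) and so on, with the pulls on both sides of the gap. I'll zoom in on the gap.

```bash
python3 - <<'E'
from h import *
a=cv2.imread("pics/w1.png")
A=cv2.resize(a[60:295,270:385],None,fx=2.5,fy=2.5,interpolation=cv2.INTER_NEAREST)
B=cv2.resize(a[150:210,300:355],None,fx=8,fy=8,interpolation=cv2.INTER_NEAREST)
h=max(A.shape[0],B.shape[0]); f=lambda i:cv2.copyMakeBorder(i,0,h-i.shape[0],0,0,cv2.BORDER_CONSTANT)
cv2.imwrite("pics/crop3.png",np.hstack([f(A),f(B)]))
g=cv2.cvtColor(a,cv2.COLOR_BGR2GRAY)
for v in range(80,285,12): print(v,g[v,310:345].tolist())
E
```

```text
80 [120, 123, 128, 127, 127, 127, 125, 123, 124, 123, 110, 104, 103, 93, 84, 29, 16, 19, 18, 24, 84, 95, 101, 105, 112, 121, 123, 124, 118, 121, 121, 120, 121, 124, 126]
92 [123, 125, 126, 127, 128, 130, 127, 123, 125, 123, 110, 104, 101, 93, 83, 24, 15, 12, 7, 53, 87, 97, 100, 103, 114, 123, 122, 121, 121, 122, 122, 120, 123, 126, 126]
104 [123, 126, 128, 128, 127, 130, 129, 124, 126, 124, 111, 105, 103, 92, 80, 17, 13, 16, 8, 51, 88, 98, 103, 108, 116, 126, 127, 121, 122, 125, 122, 122, 125, 127, 126]
116 [123, 126, 128, 128, 128, 129, 128, 126, 126, 121, 112, 104, 102, 91, 79, 22, 10, 15, 7, 80, 91, 98, 103, 108, 120, 124, 126, 122, 125, 124, 119, 123, 126, 127, 125]
128 [124, 126, 128, 128, 129, 131, 129, 124, 127, 122, 109, 104, 99, 91, 79, 15, 11, 13, 6, 79, 91, 99, 104, 111, 122, 126, 125, 122, 125, 123, 122, 123, 128, 126, 127]
140 [124, 125, 127, 127, 128, 129, 128, 123, 127, 122, 109, 104, 101, 91, 55, 13, 10, 15, 9, 83, 92, 101, 104, 114, 123, 124, 124, 122, 126, 122, 123, 124, 125, 125, 127]
152 [120, 124, 124, 124, 127, 126, 127, 124, 125, 120, 109, 102, 99, 88, 57, 16, 
[... 1272 characters left out ...]
117, 118, 113, 114]
248 [111, 112, 115, 119, 119, 116, 115, 113, 117, 109, 106, 104, 92, 83, 18, 5, 12, 29, 88, 99, 106, 109, 111, 112, 112, 116, 111, 111, 112, 113, 119, 117, 116, 112, 109]
260 [109, 107, 111, 117, 118, 117, 111, 111, 117, 110, 107, 103, 91, 66, 62, 62, 62, 61, 84, 99, 104, 108, 113, 110, 113, 111, 110, 108, 107, 115, 118, 116, 112, 110, 105]
272 [109, 106, 110, 116, 117, 114, 109, 112, 114, 110, 105, 100, 93, 60, 33, 35, 27, 58, 89, 102, 104, 109, 111, 110, 112, 109, 109, 104, 108, 114, 118, 114, 113, 112, 115]
284 [109, 109, 115, 118, 120, 115, 115, 121, 78, 29, 30, 33, 38, 39, 33, 33, 34, 34, 33, 33, 30, 18, 91, 114, 117, 111, 109, 107, 112, 117, 120, 118, 114, 119, 118]
```

View pics/crop3.png

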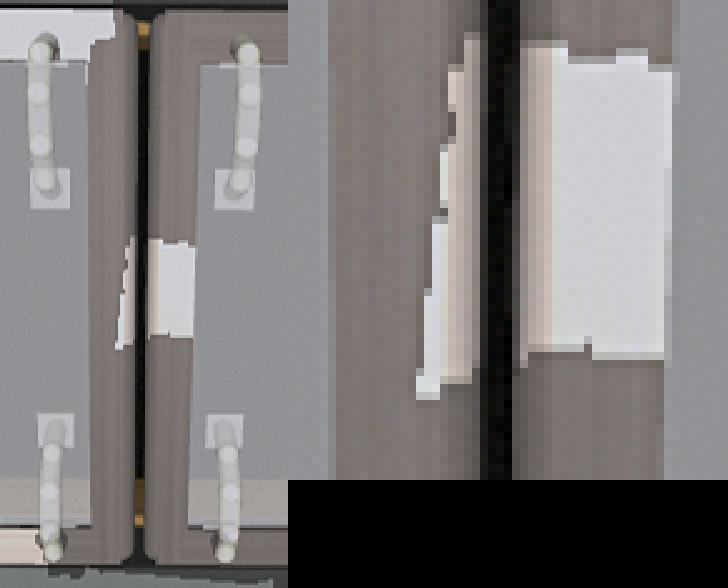

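```bash
python3 - <<'E'
from h import *
a=cv2.imread("pics/w1.png"); c=dict(np.load("pics/w1.npz"))
g=cv2.cvtColor(a,cv2.COLOR_BGR2GRAY).astype(float)
L=[];Rr=[]
for v in range(96,256,2):
    row=g[v]; 
    i=326
    while row[i-1]<50:i-=1
    j=327
    while row[j+1]<50:j+=1
    # subpixel half crossing
    L.append((i-1+(row[i-1]-50)/(row[i-1]-row[i]),v)); Rr.append((j+(50-row[j])/(row[j+1]-row[j]),v))
out=[]
for e in (L,Rr):
    P=ray(c,e,79); k=np.polyfit(P[:,0],P[:,1],1); out.append(k); print(k,np.std(P[:,1]-np.polyval(k,P[:,0])).round(2),P[[0,-1],0])
k=np.mean(out,0); print("yaw",np.arctan(k[0]))
for n,u in(("pull plates",[(290,135),(364,135),(292,232),(362,232)]),("gap ends",[(328,68),(325,284)]),("top bolts",[(100,42),(551,42)])):
    print(n,ray(c,u,85).round(1).tolist())
for x in (535,540,545,550): print(x,np.polyval(k,x),np.polyval(out[1],x)-np.polyval(out[0],x))
from rig import vision
t=vision.camera_params("top"); o=np.array([320,120])
b=ray(t,[(o+np.array(p)/3.3) for p in ((122,63),(732,117),(704,521),(87,466))],87); print("bolts top",b.round(1).tolist(),b.mean(0),np.linalg.norm(b[0]-b[1]),np.linalg.norm(b[1]-b[2]))
D=c["d"]; 
for u,v in((300,170),(340,170),(200,40)):
    dd=D[v,u]; print((c["R"].T@(np.array([(u-c["cx"])/c["fx"]*dd,(v-c["cy"])/c["fy"]*dd,dd])-c["t"])).round(1))
E
```

```text
[ -0.08084265 -44.47501035] 1.05 [455.28011663 625.94400809]
[ -0.07868463 -41.28135917] 0.17 [455.58543311 625.93409899]
yaw -0.07959512055271233
pull plates [[490.1, -118.6, 85.0], [495.4, -44.7, 85.0], [593.8, -127.0, 85.0], [599.3, -50.4, 85.0]]
gap ends [[431.1, -76.5, 85.0], [660.7, -95.4, 85.0]]
top bolts [[394.0, -285.0, 85.0], [423.6, 130.5, 85.0]]
535 -85.55173009330485 4.348191786425744
540 -85.95054827400585 4.358981885522596
545 -86.34936645470685 4.369771984619433
550 -86.74818463540784 4.380562083716299
bolts top [[696.6, 109.9, 87.0], [664.0, -304.0, 87.0], [391.6, -282.0, 87.0], [423.5, 131.5, 87.0]] [543.95398576 -86.16204805  87.        ] 415.2528866119353 273.2886367345599
[ 526.7 -112.3   81. ]
[529.  -70.7  85. ]
[ 399.1 -192.4   85.6]
```

```bash
python3 - <<'E'
from rig import monitor
from h import *
print(plan(monitor.sense(),(553.5,272.5,235),1.3414))
E
```

```text
(array([359.4, -17.2,  -4. ]), array([-0.0006, -0.    ,  0.1566]))
```

```bash
python3 -m inch '[{"dp":[359.4,-17.2,-4],"angular":[0,0,0.157],"fingers":0},{"dp":[359.4,-17.2,-4],"angular":[0,0,0.157],"fingers":0},{"dp":[359.4,-17.2,-4],"angular":[0,0,0.157],"fingers":0},{"dp":[359.4,-17.2,-4],"angular":[0,0,0.157],"fingers":0},{"dp":[359.4,-17.2,-4],"angular":[0,0,0.157],"fingers":0},{"dp":[359.4,-17.2,-4],"angular":[0,0,0.157],"fingers":0},{"dp":[359.4,-17.2,-4],"angular":[0,0,0.157],"fingers":0},{"dp":[359.4,-17.2,-4],"angular":[0,0,0.157],"fingers":0},{"dp":[359.4,-17.2,-4],"angular":[0,0,0.157],"fingers":0},{"dp":[359.4,-17.2,-4],"angular":[0,0,0.157],"fingers":0},{"dp":[359.4,-17.2,-4],"angular":[0,0,0.157],"fingers":0},{"dp":[359.4,-17.2,-4],"angular":[0,0,0.157],"fingers":0}]'
python3 - <<'E'
from rig import vision,monitor
from h import *
s=monitor.sense(); c=vision.camera_params("wrist"); p,d=vision.grab_frame("wrist")
print(s["eef_pos"],s["tcp_rot"],s["qpos"].round(2)); cv2.imwrite("pics/w2.png",p); np.savez("pics/w2.npz",d=d,**c)
E
```

```text
clock: 3.15
eef_pos: [553.0, 272.0, 234.9]
tcp_rot: [-3.141, 0.001, 1.342]
contact_force: [0.1, -0.3, -0.1]
opening: 1.003
[553.02365219 272.03978256 234.88274943] [-3.14103836e+00  9.77722974e-04  1.34160839e+00] [ 0.45  0.34  1.65 -0.    1.16 -0.89]
```

View pics/w2.png

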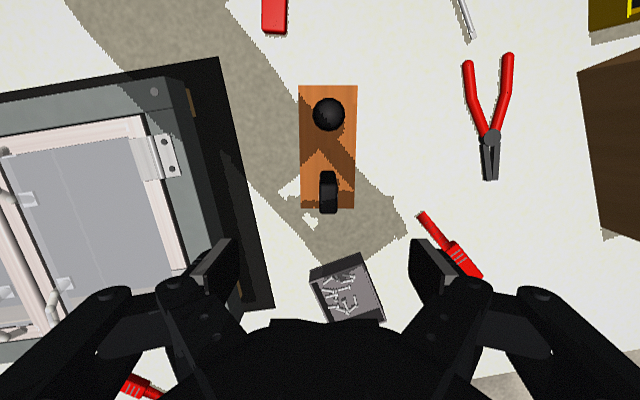

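The block is aligned with the image columns. The slab grip is at (328,192), and the round handle at (328,115) is the file.

```bash
python3 - <<'E'
from h import *
a=cv2.imread("pics/w2.png"); c=dict(np.load("pics/w2.npz")); D=c["d"]
cv2.imwrite("pics/crop4.png",cv2.resize(a[75:225,280:380],None,fx=4,fy=4,interpolation=cv2.INTER_NEAREST))
hsv=cv2.cvtColor(a,cv2.COLOR_BGR2HSV)
vv,uu=np.mgrid[160:222,310:350]; d=D[160:222,310:350]
X=np.stack([(uu-c["cx"])/c["fx"]*d,(vv-c["cy"])/c["fy"]*d,d],-1)-c["t"]; X=X@c["R"]
m=(X[...,2]>138)&(X[...,2]<152)&(d>0); P=X[m]; print(m.sum(),P.mean(0),np.median(P[:,2]))
q=cv2.minAreaRect(np.argwhere(m)[:,::-1].astype(np.float32)+[310,160]) if 0 else cv2.minAreaRect((np.argwhere(m)[:,::-1]+[310,160]).astype(np.float32)); print(q); 
W=ray(c,cv2.boxPoints(q),145); print(W.round(1).tolist(),W.mean(0))
b=cv2.inRange(hsv,(5,90,40),(20,255,255)); z=np.zeros_like(b); z[70:225,285:370]=b[70:225,285:370]
k=max(cv2.findContours(z,cv2.RETR_EXTERNAL,cv2.CHAIN_APPROX_NONE)[0],key=cv2.contourArea); q=cv2.minAreaRect(k); print(q); print(ray(c,cv2.boxPoints(q),75).round(1).tolist())
E
```

```text
586 [551.87200938 274.15769355 144.32181346] 144.56908242250063
((328.0, 198.0), (32.0, 18.0), 90.0)
[[536.4, 270.1, 145.0], [539.8, 284.9, 145.0], [567.5, 278.8, 145.0], [564.0, 263.6, 145.0]] [551.92049677 274.34334718 145.        ]
((327.5, 146.5), (123.0, 59.0), 90.0)
[[449.2, 268.1, 75.0], [462.7, 325.8, 75.0], [589.5, 300.2, 75.0], [574.4, 235.7, 75.0]]
```

View pics/crop4.png

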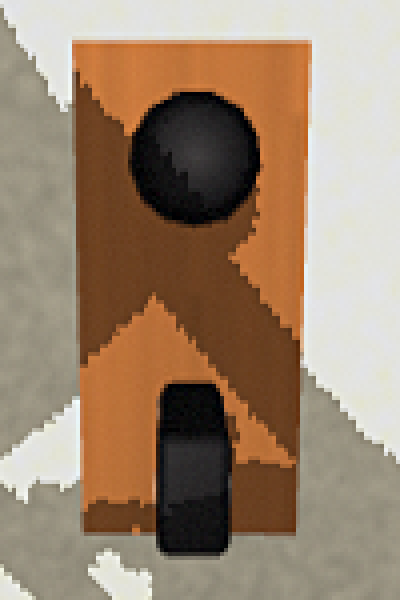

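```bash
python3 -m inch '[{"dp":[1.7,-0.9,35],"angular":[0,0,0],"fingers":0},{"dp":[1.7,-0.9,70],"angular":[0,0,0],"fingers":0},{"dp":[1.7,-0.9,95],"angular":[0,0,0],"fingers":0},{"dp":[1.7,-0.9,115],"angular":[0,0,0],"fingers":0},{"dp":[1.7,-0.9,130],"angular":[0,0,0],"fingers":0},{"dp":[1.7,-0.9,138],"angular":[0,0,0],"fingers":0},{"dp":[1.7,-0.9,139],"angular":[0,0,0],"fingers":100},{"dp":[1.7,-0.9,139],"angular":[0,0,0],"fingers":150},{"dp":[1.7,-0.9,139],"angular":[0,0,0],"fingers":180},{"dp":[1.7,-0.9,139],"angular":[0,0,0],"fingers":255},{"dp":[1.7,-0.9,139],"angular":[0,0,0],"fingers":255},{"dp":[1.7,-0.9,139],"angular":[0,0,0],"fingers":255}]' 60
```

```text
clock: 4.2
eef_pos: [553.4, 274.6, 97.2]
tcp_rot: [3.14, -0.001, 1.342]
contact_force: [0.4, -0.5, 4.1]
opening: 0.176
```

```bash
python3 -m inch '[{"dp":[0,0,0],"angular":[0,0,0],"fingers":255},{"dp":[0,0,0],"angular":[0,0,0],"fingers":255},{"dp":[0,0,0],"angular":[0,0,0],"fingers":255},{"dp":[0,0,0],"angular":[0,0,0],"fingers":255}]' 60
python3 - <<'E'
from rig import vision,monitor
from h import *
s=monitor.sense(); print(s["eef_pos"],s["tcp_rot"],s["contact_force"],s["opening"]*85)
p,d=vision.grab_frame("wrist"); cv2.imwrite("pics/w3.png",p)
E
```

```text
clock: 4.53
eef_pos: [553.4, 274.6, 97.2]
tcp_rot: [3.141, -0.001, 1.342]
contact_force: [-0.8, -0.4, 6.6]
opening: 0.178
[553.37376275 274.59613735  97.18347869] [ 3.14050849e+00 -7.49268918e-04  1.34215171e+00] [-0.78104719 -0.40478787  6.55461233] 15.147530956236055
```

View pics/w3.png

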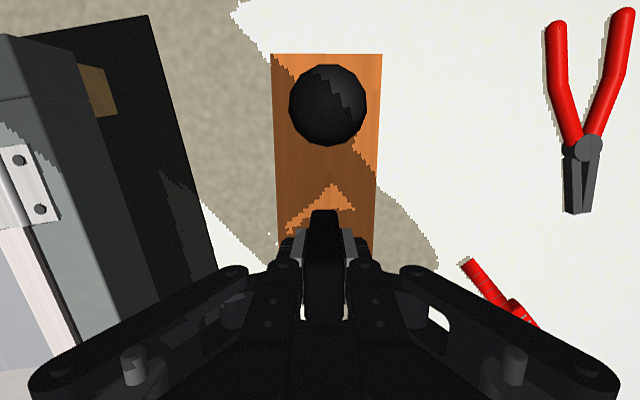

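```bash
python3 -m inch '[{"dp":[0,0,-6],"angular":[0,0,0],"fingers":255},{"dp":[0,0,-20],"angular":[0,0,0],"fingers":255},{"dp":[0,0,-40],"angular":[0,0,0],"fingers":255},{"dp":[0,0,-65],"angular":[0,0,0],"fingers":255},{"dp":[0,0,-90],"angular":[0,0,0],"fingers":255},{"dp":[0,0,-115],"angular":[0,0,0],"fingers":255},{"dp":[0,0,-140],"angular":[0,0,0],"fingers":255},{"dp":[0,0,-150],"angular":[0,0,0],"fingers":255},{"dp":[0,0,-150],"angular":[0,0,0],"fingers":255}]' 60
python3 - <<'E'
from rig import vision,monitor
from h import *
s=monitor.sense(); print(s["opening"]*85,s["contact_force"],plan(s,(544.5,-86.3,247),1.4912))
p,d=vision.grab_frame("scene"); cv2.imwrite("pics/s1.png",p[60:330,100:480])
E
```

```text
clock: 5.33
eef_pos: [554.1, 275.0, 249.1]
tcp_rot: [3.138, -0.003, 1.342]
contact_force: [0.6, 0.2, -0.9]
opening: 0.176
14.963878684144255 [ 0.57189943  0.17485562 -0.90597676] (array([-354.1,   72.6,    1.3]), array([ 0.0038, -0.0027, -0.1491]))
```

View pics/s1.png

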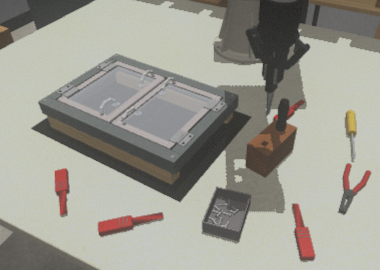

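The gauge is out, with its blade at (270,95) in the crop hanging below the gripper. The pocket at (265,145) is empty and the file is still standing. Next I'll move over the gap.

```bash
python3 -m inch '[{"dp":[-20,4,0],"angular":[0,0,-0.01],"fingers":255},{"dp":[-55,11,0],"angular":[0,0,-0.03],"fingers":255},{"dp":[-95,19,0],"angular":[0,0,-0.05],"fingers":255},{"dp":[-135,28,0],"angular":[0,0,-0.07],"fingers":255},{"dp":[-175,36,0],"angular":[0,0,-0.09],"fingers":255},{"dp":[-215,44,0],"angular":[0,0,-0.11],"fingers":255},{"dp":[-255,52,0],"angular":[0,0,-0.13],"fingers":255},{"dp":[-290,59.5,0],"angular":[0,0,-0.149],"fingers":255},{"dp":[-320,65.6,0],"angular":[0,0,-0.149],"fingers":255},{"dp":[-343,70.3,0],"angular":[0,0,-0.149],"fingers":255},{"dp":[-354,72.6,0],"angular":[0,0,-0.149],"fingers":255},{"dp":[-354,72.6,0],"angular":[0,0,-0.149],"fingers":255}]' 60
python3 -m inch '[{"dp":[0,0,10],"angular":[0,0,0],"fingers":255},{"dp":[0,0,25],"angular":[0,0,0],"fingers":255},{"dp":[0,0,30],"angular":[0,0,0],"fingers":255},{"dp":[0,0,30],"angular":[0,0,0],"fingers":255},{"dp":[0,0,30],"angular":[0,0,0],"fingers":255}]' 60
python3 - <<'E'
from rig import vision,monitor
from h import *
s=monitor.sense(); print(s["eef_pos"],s["tcp_rot"],s["opening"]*85,s["contact_force"])
for n in("scene","wrist","top"):
    p,d=vision.grab_frame(n); cv2.imwrite(f"pics/{n}5.png",p)
    np.savez(f"pics/{n}5.npz",d=d,**vision.camera_params(n))
p=cv2.imread("pics/scene5.png"); q=cv2.imread("pics/wrist5.png")
cv2.imwrite("pics/c5.png",np.vstack([cv2.resize(p[60:230,130:350],None,fx=3,fy=3)[:,:640],]))
E
```

```text
clock: 6.38
eef_pos: [542.2, -88.8, 244.4]
tcp_rot: [-3.139, 0.0, 1.488]
contact_force: [-0.4, 0.8, -0.4]
opening: 0.179
clock: 6.8
eef_pos: [543.0, -85.9, 215.6]
tcp_rot: [-3.14, -0.0, 1.492]
contact_force: [-0.3, -0.3, -0.9]
opening: 0.178
[543.00243391 -85.87822194 215.62087318] [-3.14012942e+00 -2.70611349e-04  1.49219905e+00] 15.148135494084839 [-0.3135221  -0.27529866 -0.86439494]
```

View pics/c5.png

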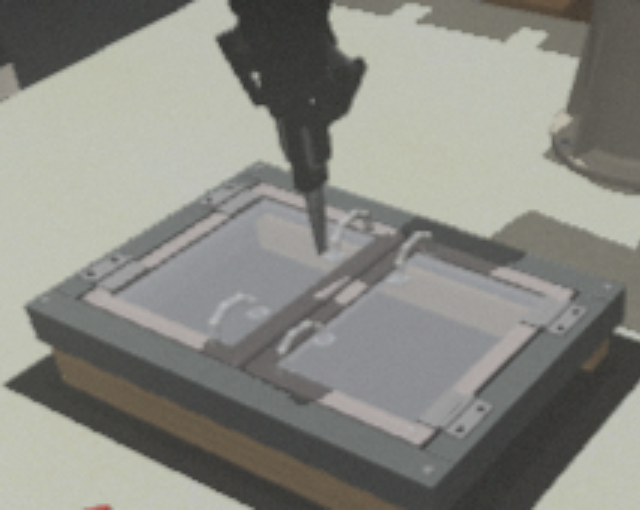

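View pics/wrist5.png

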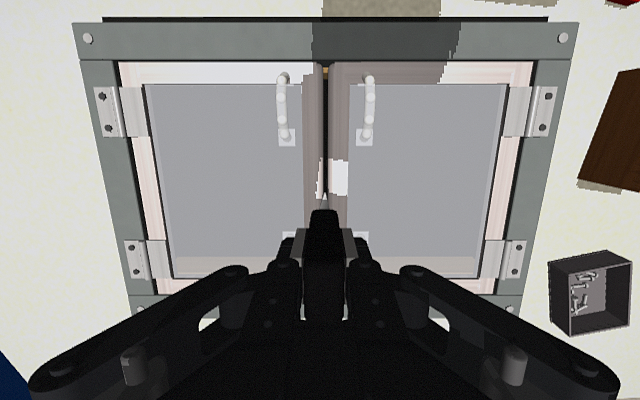

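Scene view: the blade hangs vertically over the gap's middle. Wrist view: the gap runs at column ~326 and the grip's end is at (323,212). I'll check the blade's centring more closely.

```bash
python3 - <<'E'
from h import *
a=cv2.imread("pics/wrist5.png"); c=dict(np.load("pics/wrist5.npz"))
cv2.imwrite("pics/crop5.png",cv2.resize(a[130:260,275:375],None,fx=5,fy=4.5,interpolation=cv2.INTER_NEAREST))
g=cv2.cvtColor(a,cv2.COLOR_BGR2GRAY).astype(float)
P=[]
for v in range(85,186,2):
    i=j=int(round(326-(v-85)*0.0)); 
    i=j=318+int(np.argmin(g[v,318:334]))
    while g[v,i-1]<50:i-=1
    while g[v,j+1]<50:j+=1
    l=i-1+(g[v,i-1]-50)/(g[v,i-1]-g[v,i]); r=j+(50-g[v,j])/(g[v,j+1]-g[v,j]); P.append(((l+r)/2,v,r-l))
P=np.array(P); W=ray(c,P[:,:2],79); k=np.polyfit(W[:,0],W[:,1],1); print(np.arctan(k[0]),np.polyval(k,[543,544.5]),np.median(P[:,2]),W[[0,-1]].round(1).tolist())
for v in range(188,216,2): print(v,g[v,312:340].astype(int).tolist())
E
```

```text
-0.07913590660335591 [-86.36262671 -86.48157898] 4.563636363636363 [[446.2, -78.7, 79.0], [541.2, -86.2, 79.0]]
188 [135, 137, 135, 130, 117, 236, 222, 204, 193, 174, 146, 51, 16, 13, 14, 35, 130, 176, 193, 200, 223, 223, 222, 222, 223, 224, 223, 221]
190 [134, 140, 134, 123, 111, 232, 223, 200, 193, 174, 148, 49, 15, 15, 11, 32, 85, 180, 195, 202, 222, 223, 224, 223, 222, 223, 222, 223]
192 [133, 135, 126, 242, 235, 229, 220, 203, 192, 174, 142, 45, 96, 83, 14, 33, 90, 159, 176, 179, 197, 233, 231, 230, 227, 225, 223, 224]
194 [133, 138, 132, 114, 230, 228, 221, 201, 193, 175, 116, 82, 203, 205, 42, 19, 93, 106, 112, 113, 122, 123, 120, 118, 108, 235, 231, 230]
196 [131, 134, 132, 117, 234, 230, 222, 202, 195, 176, 73, 152, 224, 216, 109, 31, 88, 107, 112, 118, 126, 132, 131, 129, 127, 121, 116, 116]
198 [132, 138, 132, 121, 207, 208, 200, 182, 174, 151, 126, 226, 214, 199, 170, 41, 90, 104, 114, 116, 128, 132, 130, 129, 132, 131, 127, 128]
200 [133, 137, 136, 133, 129, 132, 125, 115, 111, 86, 108, 110, 102, 98, 97, 76, 89, 105, 113, 117, 128, 133, 131, 131, 132, 133, 128, 129]
202 
[... 167 characters left out ...]
134, 127, 119, 91, 121, 118, 109, 106, 97, 96, 87, 85, 106, 114, 117, 126, 133, 129, 131, 131, 132, 126, 126]
206 [132, 137, 136, 132, 129, 136, 129, 115, 115, 119, 112, 107, 103, 96, 93, 86, 77, 106, 115, 115, 125, 132, 130, 129, 130, 131, 126, 128]
208 [132, 140, 140, 140, 125, 129, 122, 95, 112, 107, 100, 96, 92, 87, 83, 78, 68, 83, 112, 114, 120, 137, 134, 133, 129, 132, 129, 130]
210 [124, 56, 56, 0, 0, 0, 0, 0, 0, 6, 0, 5, 0, 4, 0, 0, 3, 0, 0, 0, 0, 16, 80, 112, 117, 134, 129, 129]
212 [17, 1, 0, 9, 6, 8, 8, 1, 10, 12, 8, 10, 10, 13, 4, 14, 9, 11, 8, 2, 9, 0, 4, 6, 49, 139, 132, 130]
214 [0, 1, 4, 3, 4, 4, 6, 4, 14, 11, 7, 7, 11, 12, 12, 17, 11, 11, 12, 13, 7, 4, 9, 4, 0, 48, 132, 133]
```

View pics/crop5.png

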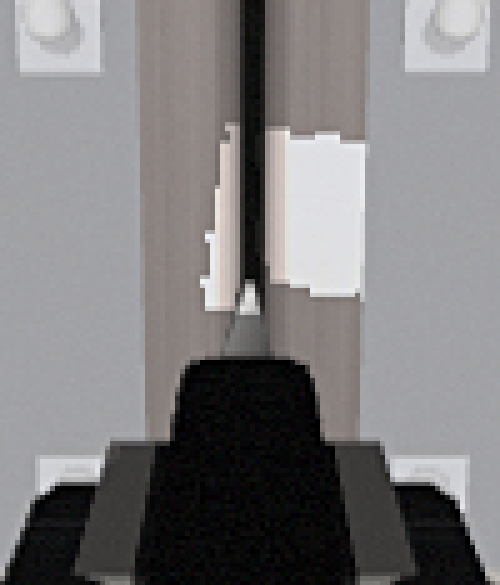

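```bash
python3 - <<'E'
from h import *
c=dict(np.load("pics/wrist5.npz")); 
print(ray(c,[(324.5,192),(324.4,194),(324,206)],128.4), ray(c,[(324,206)],190))
print(plan(dict(eef_pos=np.array([543.0,-85.88,215.62]),tcp_rot=[np.pi,0,1.492]),(544.5,-86.4,215.6),1.4915))
E
```

```text
[[535.94963408 -86.54396579 128.4       ]
 [537.68167181 -86.76576313 128.4       ]
 [548.22801413 -87.944053   128.4       ]] [[529.32802226 -86.55834503 190.        ]]
(array([-0.4,  1.5,  0. ]), array([ 0.    , -0.    ,  0.0005]))
```

```bash
python3 -m inch '[{"dp":[0.6,1.5,5],"angular":[0,0,0],"fingers":255},{"dp":[0.6,1.5,14],"angular":[0,0,0],"fingers":255},{"dp":[0.6,1.5,25],"angular":[0,0,0],"fingers":255},{"dp":[0.6,1.5,35],"angular":[0,0,0],"fingers":255},{"dp":[0.6,1.5,42],"angular":[0,0,0],"fingers":255},{"dp":[0.6,1.5,45],"angular":[0,0,0],"fingers":255},{"dp":[0.6,1.5,45],"angular":[0,0,0],"fingers":255},{"dp":[0.6,1.5,45],"angular":[0,0,0],"fingers":255}]' 60
python3 - <<'E'
from rig import vision,monitor
from h import *
s=monitor.sense(); print(s["eef_pos"],s["tcp_rot"],s["contact_force"],s["wrist_torque"])
for n in("scene","wrist","top"):
    p,d=vision.grab_frame(n); cv2.imwrite(f"pics/{n}6.png",p)
    np.savez(f"pics/{n}6.npz",d=d,**vision.camera_params(n))
p=cv2.imread("pics/scene6.png"); q=cv2.imread("pics/wrist6.png");
A=cv2.resize(p[110:180,205:285],(460,400),interpolation=cv2.INTER_CUBIC);B=cv2.resize(q[130:230,290:360],(340,400),interpolation=cv2.INTER_NEAREST)
cv2.imwrite("pics/c6.png",np.hstack([A,B]))
E
```

```text
clock: 7.62
eef_pos: [544.8, -86.4, 171.1]
tcp_rot: [-3.141, -0.0, 1.491]
contact_force: [-0.4, 0.1, -0.7]
opening: 0.178
[544.83872862 -86.43815357 171.10784026] [-3.14120201e+00 -4.94798778e-05  1.49096606e+00] [-0.42195011  0.1002356  -0.69552957] [ 0.01251368 -0.0066876   0.01061065]
```

View pics/c6.png

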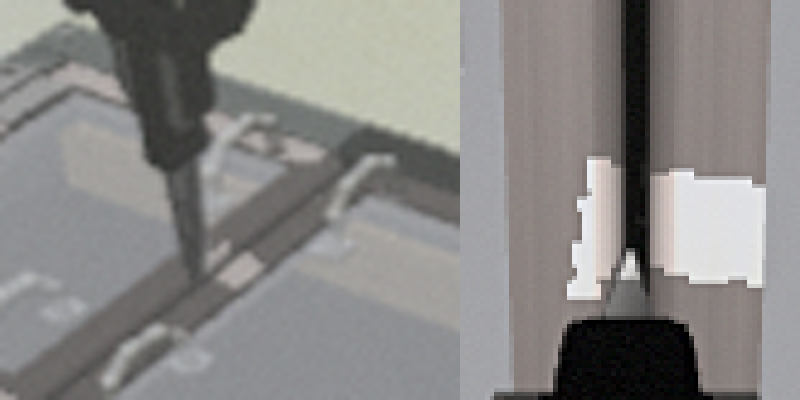

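```bash
python3 - <<'E'
from h import *
a=cv2.imread("pics/wrist6.png"); c=dict(np.load("pics/wrist6.npz"))
g=cv2.cvtColor(a,cv2.COLOR_BGR2GRAY).astype(float)
P=[]
for v in range(85,186,2):
    i=j=318+int(np.argmin(g[v,318:334]))
    while g[v,i-1]<50:i-=1
    while g[v,j+1]<50:j+=1
    l=i-1+(g[v,i-1]-50)/(g[v,i-1]-g[v,i]); r=j+(50-g[v,j])/(g[v,j+1]-g[v,j]); P.append(((l+r)/2,v,r-l))
P=np.array(P); W=ray(c,P[:,:2],79); k=np.polyfit(W[:,0],W[:,1],1); print(k,np.polyval(k,[537.7,544.7]),np.median(P[:,2]))
for v in range(186,212,2): print(v,g[v,314:338].astype(int).tolist())
for u,v in((325,192),(325,194)):
    w=ray(c,[(u,v)],84)[0]; print(w, w[1]-np.polyval(k,w[0]))
E
```

```text
[ -0.07723694 -44.11755364] [-85.64785624 -86.18851482] 5.439115646258472
186 [121, 236, 229, 224, 212, 197, 190, 172, 146, 76, 21, 11, 14, 20, 38, 142, 167, 185, 194, 203, 223, 226, 224, 224]
188 [118, 234, 230, 225, 211, 197, 191, 170, 146, 78, 19, 15, 19, 6, 34, 145, 166, 187, 195, 204, 223, 225, 225, 224]
190 [171, 229, 226, 224, 209, 198, 190, 170, 145, 79, 16, 17, 13, 12, 38, 143, 167, 187, 196, 204, 223, 226, 224, 223]
192 [229, 225, 226, 223, 210, 196, 190, 170, 146, 59, 95, 84, 24, 6, 42, 143, 168, 183, 197, 205, 222, 225, 224, 224]
194 [229, 225, 226, 224, 210, 197, 191, 172, 129, 84, 204, 207, 45, 4, 38, 144, 168, 186, 196, 205, 222, 225, 224, 224]
196 [233, 227, 226, 224, 209, 202, 195, 149, 98, 155, 226, 219, 117, 17, 31, 130, 153, 163, 199, 209, 224, 226, 225, 224]
198 [231, 227, 226, 226, 213, 204, 202, 96, 127, 227, 216, 202, 174, 35, 26, 91, 102, 103, 180, 186, 202, 206, 199, 230]
200 [228, 226, 226, 228, 159, 104, 104, 84, 109, 110, 103, 98, 103, 56, 33, 91, 106, 109, 114, 119, 127, 128, 120, 207]
202 [226, 224, 225, 227, 224, 119, 105, 101, 123, 114, 107, 105, 103, 85, 34, 89, 104, 111, 115, 120, 129, 133, 133, 131]
204 [207, 206, 209, 203, 197, 119, 88, 121, 119, 110, 105, 99, 95, 93, 74, 92, 103, 113, 115, 118, 130, 132, 131, 131]
206 [130, 129, 133, 129, 120, 115, 117, 119, 113, 108, 103, 97, 95, 86, 80, 88, 104, 112, 115, 120, 129, 133, 130, 132]
208 [137, 141, 132, 126, 122, 96, 120, 113, 106, 102, 96, 91, 89, 82, 75, 80, 102, 107, 111, 126, 133, 134, 133, 130]
210 [56, 3, 0, 0, 0, 0, 2, 0, 0, 2, 5, 1, 0, 0, 0, 1, 2, 2, 0, 14, 83, 114, 116, 135]
[537.39168687 -86.31164837  84.        ] -0.6876052964591963
[539.1263348  -86.44961263  84.        ] -0.6915906555538811
```

```bash
python3 -m inch '[{"dp":[0.8,0,0],"angular":[0,0,0],"fingers":255},{"dp":[0.8,0,2],"angular":[0,0,0],"fingers":255},{"dp":[0.8,0,6],"angular":[0,0,0],"fingers":255},{"dp":[0.8,0,10],"angular":[0,0,0],"fingers":255},{"dp":[0.8,0,14],"angular":[0,0,0],"fingers":255},{"dp":[0.8,0,17],"angular":[0,0,0],"fingers":255},{"dp":[0.8,0,19],"angular":[0,0,0],"fingers":255},{"dp":[0.8,0,20],"angular":[0,0,0],"fingers":255},{"dp":[0.8,0,20],"angular":[0,0,0],"fingers":255},{"dp":[0.8,0,20],"angular":[0,0,0],"fingers":255},{"dp":[0.8,0,20],"angular":[0,0,0],"fingers":255}]' 60
python3 - <<'E'
from rig import vision,monitor
from h import *
for i in range(3):
    s=monitor.sense(); print(s["eef_pos"].round(2),s["contact_force"].round(2),s["wrist_torque"].round(3)); p,d=vision.grab_frame("wrist")
cv2.imwrite("pics/wrist7.png",p); np.savez("pics/wrist7.npz",d=d,**vision.camera_params("wrist"))
cv2.imwrite("pics/c7.png",cv2.resize(p[150:220,290:360],None,fx=8,fy=8,interpolation=cv2.INTER_NEAREST))
E
```

```text
clock: 8.68
eef_pos: [544.9, -85.6, 151.4]
tcp_rot: [-3.142, -0.0, 1.491]
contact_force: [-1.1, 1.0, -1.4]
opening: 0.174
[544.92 -85.59 151.35] [-1.08  0.98 -1.38] [ 0.181  0.068 -0.026]
[544.93 -85.6  151.39] [-0.3   1.1  -1.31] [ 0.199  0.058 -0.01 ]
[544.9  -85.63 151.38] [ 0.58  0.53 -1.67] [ 0.207  0.062 -0.025]
```

View pics/c7.png

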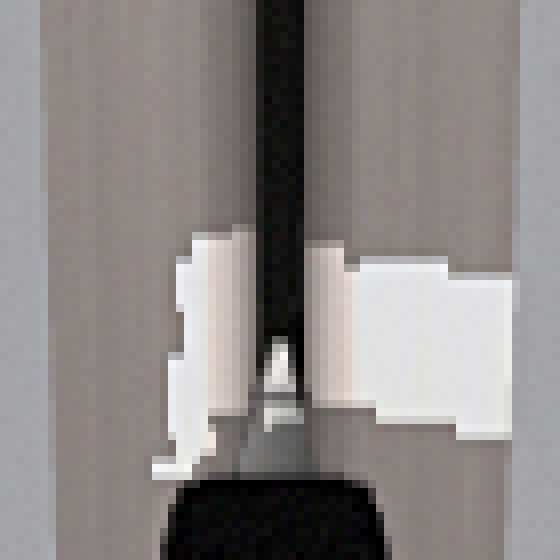

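The blade tip is centred in the slot, at crop (280,350). The small +y force (~1 N) and moment suggest a first touch on the right door, so I'll shift 0.5 mm to +y while descending.

```bash
python3 -m inch '[{"dp":[0.5,0,0],"angular":[0,0,0],"fingers":255},{"dp":[0.5,0,1],"angular":[0,0,0],"fingers":255},{"dp":[0.5,0,3],"angular":[0,0,0],"fingers":255},{"dp":[0.5,0,5],"angular":[0,0,0],"fingers":255},{"dp":[0.5,0,6],"angular":[0,0,0],"fingers":255},{"dp":[0.5,0,6],"angular":[0,0,0],"fingers":255},{"dp":[0.5,0,6],"angular":[0,0,0],"fingers":255},{"dp":[0.5,0,6],"angular":[0,0,0],"fingers":255}]' 60
python3 - <<'E'
from rig import vision,monitor
for i in range(3):
    s=monitor.sense(); print(s["eef_pos"].round(2),s["contact_force"].round(2),s["wrist_torque"].round(3)); p,d=vision.grab_frame("top")
E
```

```text
clock: 9.5
eef_pos: [544.9, -85.1, 145.2]
tcp_rot: [-3.141, -0.0, 1.491]
contact_force: [-0.5, -0.0, -1.2]
opening: 0.177
[544.85 -85.1  145.21] [-0.51 -0.04 -1.19] [0.083 0.043 0.009]
[544.9  -85.11 145.27] [ 0.06  1.16 -0.56] [0.091 0.043 0.034]
[544.89 -85.15 145.29] [-0.09  0.71 -0.33] [0.188 0.037 0.027]
```

```bash
python3 -m inch '[{"dp":[0.3,0,1],"angular":[0,0,0],"fingers":255},{"dp":[0.3,0,2],"angular":[0,0,0],"fingers":255},{"dp":[0.3,0,4],"angular":[0,0,0],"fingers":255},{"dp":[0.3,0,5],"angular":[0,0,0],"fingers":255},{"dp":[0.3,0,5],"angular":[0,0,0],"fingers":255},{"dp":[0.3,0,5],"angular":[0,0,0],"fingers":255}]' 60
python3 - <<'E'
from rig import vision,monitor
for i in range(3):
    s=monitor.sense(); print(s["eef_pos"].round(2),s["contact_force"].round(2),s["wrist_torque"].round(3)); p,d=vision.grab_frame("top")
E
```

```text
clock: 10.15
eef_pos: [545.1, -84.9, 140.1]
tcp_rot: [3.141, 0.0, 1.491]
contact_force: [0.7, -1.4, -3.1]
opening: 0.178
[545.08 -84.9  140.14] [ 0.72 -1.35 -3.1 ] [-0.155 -0.246 -0.034]
[545.05 -84.89 140.14] [ 1.21 -1.58 -2.67] [-0.235 -0.258  0.042]
[545.02 -84.91 140.14] [ 0.52 -0.42 -2.15] [-0.208 -0.212 -0.058]
```

```bash
python3 -m inch '[{"dp":[-0.1,0,1],"angular":[0,0,0],"fingers":255},{"dp":[-0.1,0,2],"angular":[0,0,0],"fingers":255},{"dp":[-0.1,0,3],"angular":[0,0,0],"fingers":255},{"dp":[-0.1,0,4],"angular":[0,0,0],"fingers":255}]' 60
python3 - <<'E'
from rig import vision,monitor
for i in range(4):
    s=monitor.sense(); print(s["eef_pos"].round(2),s["contact_force"].round(2),s["wrist_torque"].round(3)); p,d=vision.grab_frame("top")
E
```

```text
clock: 10.63
eef_pos: [545.1, -84.9, 136.5]
tcp_rot: [3.141, -0.0, 1.491]
contact_force: [0.2, -1.4, 2.9]
opening: 0.181
[545.13 -84.92 136.46] [ 0.18 -1.4   2.9 ] [-0.114  0.058  0.002]
[545.07 -84.94 136.26] [-0.16 -0.59  1.58] [-0.122 -0.095  0.007]
[545.06 -84.95 136.27] [ 0.12 -0.71  1.29] [-0.109 -0.1    0.022]
[545.05 -84.91 136.26] [-0.15 -0.38  1.78] [-0.105 -0.147 -0.025]
```

```bash
python3 -m inch '[{"dp":[-0.05,0,0.8],"angular":[0,0,0],"fingers":255},{"dp":[-0.05,0,1.6],"angular":[0,0,0],"fingers":255},{"dp":[-0.05,0,2.4],"angular":[0,0,0],"fingers":255},{"dp":[-0.05,0,3.2],"angular":[0,0,0],"fingers":255},{"dp":[-0.05,0,4],"angular":[0,0,0],"fingers":255},{"dp":[-0.05,0,4.4],"angular":[0,0,0],"fingers":255},{"dp":[-0.05,0,4.7],"angular":[0,0,0],"fingers":255},{"dp":[-0.05,0,5],"angular":[0,0,0],"fingers":255}]' 60
python3 - <<'E'
from rig import vision,monitor
for i in range(4):
    s=monitor.sense(); print(s["eef_pos"].round(2),s["contact_force"].round(2),s["wrist_torque"].round(3)); p,d=vision.grab_frame("top")
E
```

```text
clock: 11.5
eef_pos: [545.1, -85.0, 131.4]
tcp_rot: [3.141, -0.0, 1.491]
contact_force: [-0.4, -0.1, 5.3]
opening: 0.18
[545.11 -84.97 131.42] [-0.41 -0.15  5.25] [0.071 0.035 0.007]
[545.06 -84.98 131.32] [-0.08 -0.12  4.3 ] [ 0.05  -0.069  0.002]
[545.09 -84.98 131.35] [ 0.12 -0.65  4.38] [-0.014 -0.05  -0.004]
[545.09 -85.   131.36] [-0.42 -0.23  4.91] [ 0.021 -0.065  0.01 ]
```

```bash
python3 -m inch '[{"dp":[0,0,0.4],"angular":[0,0,0],"fingers":255},{"dp":[0,0,0.8],"angular":[0,0,0],"fingers":255},{"dp":[0,0,1.2],"angular":[0,0,0],"fingers":255},{"dp":[0,0,1.2],"angular":[0,0,0],"fingers":255},{"dp":[0,0,1.2],"angular":[0,0,0],"fingers":255},{"dp":[0,0,1.2],"angular":[0,0,0],"fingers":255},{"dp":[0,0,1.2],"angular":[0,0,0],"fingers":255},{"dp":[0,0,1.2],"angular":[0,0,0],"fingers":255}]' 60
python3 - <<'E'
from rig import vision,monitor
from h import *
F=[]
for n in("top","wrist","scene","top","top","top"):
    s=monitor.sense(); F.append(np.r_[s["contact_force"],s["wrist_torque"]]); p,d=vision.grab_frame(n); cv2.imwrite(f"pics/{n}9.png",p)
np.savez("pics/wrist9.npz",**vision.camera_params("wrist"))
print(np.mean(F,0).round(2),s["eef_pos"],s["tcp_rot"],s["qvel"].round(4),s["opening"])
p=cv2.imread("pics/scene9.png"); q=cv2.imread("pics/wrist9.png")
cv2.imwrite("pics/c9.png",np.hstack([cv2.resize(p[100:190,200:290],(400,400),interpolation=cv2.INTER_CUBIC),cv2.resize(q[140:240,275:375],(400,400),interpolation=cv2.INTER_NEAREST)]))
g=cv2.cvtColor(q,cv2.COLOR_BGR2GRAY).astype(int); print(g[120,314:340].tolist(),g[180,314:340].tolist())
E
```

```text
clock: 12.37
eef_pos: [545.1, -85.0, 130.2]
tcp_rot: [3.141, -0.0, 1.491]
contact_force: [0.1, 0.1, 4.8]
opening: 0.177
[ 0.18 -0.13  5.34  0.03 -0.03 -0.02] [545.07301401 -84.98510246 130.16564276] [ 3.14133127e+00 -2.18775997e-05  1.49097005e+00] [-0.0026 -0.0029  0.0011  0.001   0.0015 -0.0002] 0.18042307207817995
[119, 115, 109, 101, 92, 78, 20, 19, 21, 22, 19, 16, 20, 10, 32, 90, 98, 105, 113, 117, 118, 126, 134, 136, 141, 139] [120, 116, 114, 106, 97, 90, 27, 14, 20, 17, 16, 13, 21, 12, 41, 90, 100, 107, 117, 117, 118, 129, 132, 137, 136, 136]
```

View pics/c9.png

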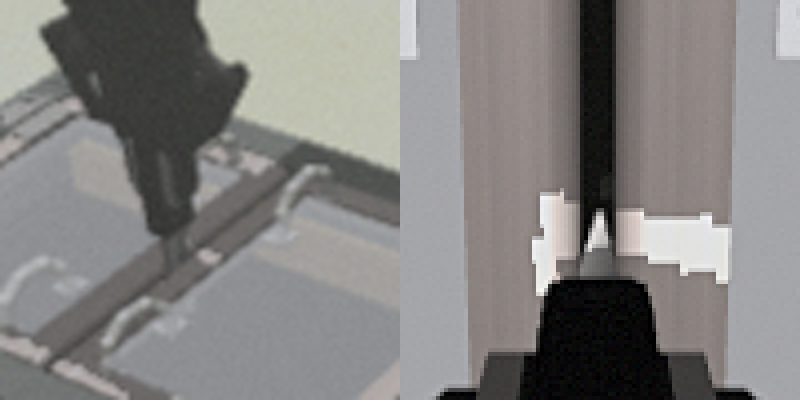

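View pics/scene9.png

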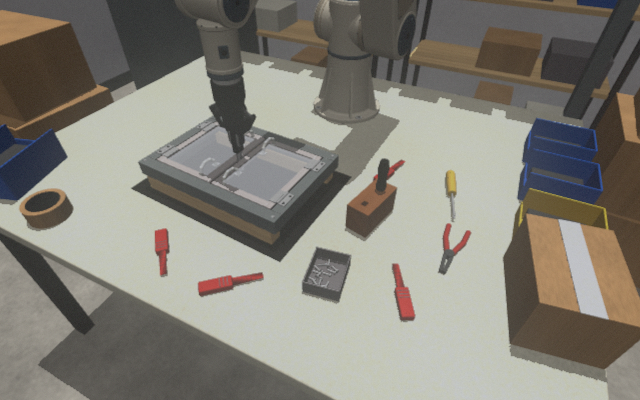

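The blade fills the slot at the middle (right crop, (598,245)). The slot now measures about 8.3 px, or 5.7 mm, against 4.4 mm at rest, so the doors have spread. The push is steady at 5.3 N with about zero side force. In the scene view, the file (383,175), tub, screwdriver and pliers are where they were. I'll hand in.

```bash
python3 -c "
from rig import sign_off
print(sign_off())"
```

```text
the job is handed in; nothing more can be done
None
```

I took the slab-gripped gauge from the far pocket and slid it straight down into the gap at mid-length. I handed the job in at about 12.7 s, with the gauge still gripped, upright and pinched between the doors.

**Last checks**
- **Push:** it held at about 5.3 N while still, or about 6 N once the gauge's weight is added. That is within the 4–8 N snug range.
- **Centring:** side force was about 0.1 N and the moments were about 0.03 N m.
- **Depth:** the tip sits about 36 mm below the noses of the doors' meeting edges. By my estimate the grip's lower end is about 23 mm above the doors' upper faces.
- **Gap:** it looked about 5.7 mm wide with the gauge in, against about 4.4 mm at rest, so the doors have been spread.
- **Other items:** the file, tub, screwdriver and pliers were in their places in the last picture.

**Where the checks disagreed**
- The camera put the gap's middle about 1.3 mm to −y of where the side forces balanced. I used the forces for the final centring.
- One reading during the descent showed a brief downward pull of 2–3 N, probably friction as the arm settled. It was gone at the next step.

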